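Load the tester's inclined infeed rail with power modules

TASK

Load both narrow power modules from the black mat into the test station's inclined rail tube: lay each on its base in the open loading trough at the raised end, with its stepped signal-tab end leading downhill just like the module already in the test head, and slide it into the tube, so that in the end the two sit in line, end to end, right down against the module in the test head. Then push the keeper bar fully across behind them, and leave the other things on the bench where they are.

Things in the scene. Friction and masses are not known exactly. Their poses are not given: they have to be found in the camera images.
- module_a: ivory power module 94 x 34 x 30 mm, one of two alike; origin at the centre of its underside, x along its length, z up. Main housing x -47 to +25 mm, 29 high, 3 square steel terminals on top, flat blunt end at x = -47. Signal end: x +25 to +47 is a shelf 18 high with 4 brass tabs (28 high) at x = +32. 0.11 to 0.22 kg, centre 5 mm behind the origin. Lies base down on the mat, pointing any way
- module_b: ivory power module 94 x 34 x 30 mm, one of two alike; origin at the centre of its underside, x along its length, z up. Main housing x -47 to +25 mm, 29 high, 3 square steel terminals on top, flat blunt end at x = -47. Signal end: x +25 to +47 is a shelf 18 high with 4 brass tabs (28 high) at x = +32. 0.11 to 0.22 kg, centre 5 mm behind the origin. Lies base down on the mat, pointing any way
- rail: inclined aluminium rail of the test station, fixed, turned 0.05 to 0.45 rad to the left. Origin on the centre line of its floor at the tube's entry, 125 mm above the bench; x downhill along the floor, away from the robot, 14 deg below level; y across to the left; z square to the floor. Friction holds a module lying on it: it must be pushed, 1 to 5 N for two; one can push the other
- rail_trough (a point): centre line of the floor of the open loading trough, at rail x = -60 mm. The trough is 44 mm wide inside from x -140 to -45 with walls only 8 mm high; from x -45 to +20 these low walls narrow to 36.5 mm
- rail_mouth (a point): centre of the floor where the closed part begins, rail x = +20 mm. From here to x = +190 the tube is 37 wide and 33 mm high inside, with a 3 mm roof that has a 22 mm slot along its middle to see in. No room for fingers inside: a fingertip can push a module's end, above the 15 mm high keeper guides, as far as x = +18
- rail_home (a point): centre of the floor at rail x = +4 mm, where the blunt end of the second module stands when the stack is fully home. The stop is at rail x = +192 mm, at the tube's end: the blunt end of the module clamped in the test head (its signal tabs downhill). Fully home, the first new module's origin is at rail x = +145 and the second's at +51 mm
- keeper (a joint): keeper: steel bar 7 mm square sliding across the trough at rail x = -7 mm, 4 to 11 mm above the rail's floor. Value in m: 0 closed (tip in the receiver on the right, at its end stop), 0.070 fully open; clear of the channel above 0.048. Starts at 0.050 to 0.070; 2 N of friction holds it where left. A module in its way blocks it
- keeper_knob (a point): top centre of the keeper's upright black knob, a post 13 mm across, 11 to 43 mm above the rail's floor, on the rail's left at rail x = -7, y = 74 mm plus the opening; moves along the rail's -y to close. The keeper's fixed guides beside the trough are up to 15 mm above the floor, at rail x -16 to +2 mm, y 26 to 54 and y -25 to -34 mm
- mat: black ribbed mat 360 x 400 mm, 8 mm thick, lying fixed on the bench; origin at the centre of its underside. The modules lie on it
- wide_module: bystander: wider power module 62 x 106 x 30 mm on the far edge of the mat, not for this rail; origin at the centre of its underside
- screwdriver: bystander: screwdriver 180 mm long on the near edge of the mat
- vacuum_pen: bystander: vacuum pick-up pen 140 mm long, 19 mm high, between mat and station
- heat_sink: bystander: finned aluminium heat sink 90 x 75 x 37 mm beyond the mat
- dev_board: bystander: green circuit board 170 x 120 mm on standoffs, 28 mm high, at the left
- screw_bin: bystander: black two-part tray 100 x 130 x 45 mm with screws, at the left
Not all that is in view belongs to the job. Leave any pink or turquoise look-alike of the module_a alone.

How it is judged:
On the way, in this order (a step that is already met when the one before it is completed fails the run):
1. a first module is in the tube, signal end leading (its origin more than 30 mm past the entry line) (((x of module_a in the frame of rail between 0.03 and 0.155 m and z of module_a in the frame of rail between -0.006 and 0.006 m and y of module_a in the frame of rail between -0.006 and 0.006 m and angle between the x axis of module_a and the x axis of rail, either way round below 0.12 rad and angle between the z axis of module_a and the z axis of rail, either way round below 0.12 rad and x of rail_trough in the frame of module_a below 0 m) or (x of module_b in the frame of rail between 0.03 and 0.155 m and z of module_b in the frame of rail between -0.006 and 0.006 m and y of module_b in the frame of rail between -0.006 and 0.006 m and angle between the x axis of module_b and the x axis of rail, either way round below 0.12 rad and angle between the z axis of module_b and the z axis of rail, either way round below 0.12 rad and x of rail_trough in the frame of module_b below 0 m))), for 0.2 s.
2. both modules are in the tube, signal ends leading, stacked home against the seated module (((x of module_a in the frame of rail between 0.14 and 0.15 m and z of module_a in the frame of rail between -0.006 and 0.006 m and y of module_a in the frame of rail between -0.006 and 0.006 m and angle between the x axis of each of module_a, module_b and the x axis of rail, either way round below 0.12 rad and angle between the z axis of each of module_a, module_b and the z axis of rail, either way round below 0.12 rad and x of rail_trough in the frame of module_a below 0 m and x of module_b in the frame of rail between 0.044 and 0.056 m and z of module_b in the frame of rail between -0.006 and 0.006 m and y of module_b in the frame of rail between -0.006 and 0.006 m and x of rail_trough in the frame of module_b below 0 m) or (x of module_b in the frame of rail between 0.14 and 0.15 m and z of module_b in the frame of rail between -0.006 and 0.006 m and y of module_b in the frame of rail between -0.006 and 0.006 m and angle between the x axis of each of module_b, module_a and the x axis of rail, either way round below 0.12 rad and angle between the z axis of each of module_b, module_a and the z axis of rail, either way round below 0.12 rad and x of rail_trough in the frame of module_b below 0 m and x of module_a in the frame of rail between 0.044 and 0.056 m and z of module_a in the frame of rail between -0.006 and 0.006 m and y of module_a in the frame of rail between -0.006 and 0.006 m and x of rail_trough in the frame of module_a below 0 m))), for 0.2 s.
At the end, for the whole second after the job is handed in: In either order, both modules lie base down in line with the rail, signal ends downhill, at rest: the first with its origin 140 to 150 mm, the second 44 to 56 mm past the rail's origin along it; the keeper is closed to within 5 mm; no bystander moved over 30 mm (((x of module_a in the frame of rail between 0.14 and 0.15 m and z of module_a in the frame of rail between -0.006 and 0.006 m and y of module_a in the frame of rail between -0.006 and 0.006 m and angle between the x axis of each of module_a, module_b and the x axis of rail, either way round below 0.12 rad and angle between the z axis of each of module_a, module_b and the z axis of rail, either way round below 0.12 rad and x of rail_trough in the frame of module_a below 0 m and x of module_b in the frame of rail between 0.044 and 0.056 m and z of module_b in the frame of rail between -0.006 and 0.006 m and y of module_b in the frame of rail between -0.006 and 0.006 m and x of rail_trough in the frame of module_b below 0 m) or (x of module_b in the frame of rail between 0.14 and 0.15 m and z of module_b in the frame of rail between -0.006 and 0.006 m and y of module_b in the frame of rail between -0.006 and 0.006 m and angle between the x axis of each of module_b, module_a and the x axis of rail, either way round below 0.12 rad and angle between the z axis of each of module_b, module_a and the z axis of rail, either way round below 0.12 rad and x of rail_trough in the frame of module_b below 0 m and x of module_a in the frame of rail between 0.044 and 0.056 m and z of module_a in the frame of rail between -0.006 and 0.006 m and y of module_a in the frame of rail between -0.006 and 0.006 m and x of rail_trough in the frame of module_a below 0 m)) and value of joint keeper below 0.005 m and linear speed of each of module_a, module_b below 0.02 m/s); the robot touches nothing.
It fails at once if a bystander (wide module, screwdriver, vacuum pen, heat sink, board or screw tray) is moved more than 30 mm (distance of any of wide_module, screwdriver, vacuum_pen, heat_sink, dev_board, screw_bin from where it was at the start of the episode above 0.03 m).
It also fails if it takes over 72 s, if anything falls off the work surface, if the arm or the gripper's body presses on something with over 40 N, if the wrist force passes 120 N, or if a joint passes its speed limit or range.

ROBOT

A 6-joint arm with a two-finger parallel gripper is mounted at the origin on the work surface. World frame = base frame: x ahead of the robot, y to its left, z up, the work surface at z = 0. Lengths are in m, angles in rad, forces in N, time in s.
With the tool pointing down it reaches from about 0.225 to 0.875 m from the base axis. Payload 3.4 kg.
Tool frame: the origin (TCP) lies between the finger pads; the fingertips stand 14 mm ahead of it and the grasp point (between the pads) lies 5 mm behind it; z points along the fingers, y is the direction in which the jaws open and shut (so a half turn about z gives the same grasp; the last joint's range is limited). The gripper opens to 85 mm and grips with 20 to 120 N. Pads are 22 mm wide; open, the fingers measure 114 mm over their backs; the gripper's body (76 mm by 85 mm) begins 54 mm behind the grasp point. The pads swing forward as they close: fully open they stand 13 mm farther back than shut.
Start: joints at [-1.338, 0.276, 1.505, -0, 1.361, -0.121], TCP at [0.199, -0.539, 0.245] pointing down, gripper open.
Joint ranges: [-2.89, 2.89], [-0.75, 2.08], [0.22, 2.7], [-1.18, 4.32], [0.11, 2.71], [-2.7, 2.7]. Speed limits (rad/s): [2.57, 2.57, 3.14, 3.14, 3.14, 3.14].

INTERFACE

Orientations are given as a unit quaternion [w, x, y, z].
In Python, from rig import manip, get_image, job gives the robot as it stands. The module is installed in compiled form; this text tells all that it offers.
- The arm moves only by the tool step_arm, never from a script. Its argument "moves" is one flat list of numbers, 5 for each row, row after row: the shift along the tool's x, y, z as a fraction of full scale, then the turn about the tool's z as a fraction of full scale, then the gripper's target within -1 to 1 (shut at 1, half-way at 0, fully open at -1). In form: [dx, dy, dz, twist, hand, dx, dy, dz, twist, hand, ...]. A call has 1 to 5 rows; each row is the pose to reach, as a shift and turn from the pose commanded when the call began, along the tool's axes at that moment, turning the shorter way round; what a row does not reach only later rows make up. Full scale, the value 1, is 500 mm for a shift and pi rad for a turn. A row lasts 1/10 s, in which the tool goes at most 50 mm and 8.59 degrees, less where a joint would pass 70% of its speed; a pose out of reach is approached as far as the arm can. A call with a number of a shift or a turn outside -1 to 1 is refused whole. A call with a gripper value outside its range is refused whole. The fingers move at their own pace and stop on an object; "force" is the grip in N (left out, the last holds). Time passes only in rows, so rows that repeat a pose let the fingers close. It gives the time, the measured TCP pose, the force and the opening at its end, in the units of the state.
- manip.get_state(): the state, without advancing time (a new reading comes with each control period).
- get_image(name): name is "scene" or "side" or "wrist"; returns a dict with "frame" (400x640x3 uint8, blue, green, red), "fx", "fy", "cx", "cy" (pixels), "rvec" (rotation vector, rad) and "tvec" (3), from world to camera coordinates, as OpenCV has them; the wrist camera has in their place "T_tool_cam" (4x4, takes a point from camera to tool coordinates, whose origin is the TCP and whose axes are the flange's). Camera axes: x right, y down, z forward; pixel columns grow to the right and rows downward; lengths in m; the calibration is good to about 2 mm. A picture is of the moment at which its call begins: read the wrist's pose just before it. There is no depth.
- job.sign_off(): hands the job in, once; it reports no verdict.
The state is a dict: "clock": time; "qpos": joint angles; "qd": joint speeds; "effort": joint torques, N m; "position": TCP position; "ee_rot": TCP orientation; "contact_force": force on the tool from outside, world axes, zero at the start; "moment": the same for the moment, N m; "width": finger opening in m.
Only numpy, scipy, OpenCV 4.12 (cv2) and the standard library are available. Lean on these libraries where they do the work, as an engineer would, in place of code of your own. Each camera call takes 0.05 s, during which the arm holds its last target. There are 200 camera calls.

## Working session

There is one attempt and no reset: what is moved stays moved. The work goes in short steps, Python scripts to look and compute and a tool call to move; the robot and the scene stay as the last step left them, time stands still between calls to the robot, and variables do not carry over. Pictures are saved under pics/ and viewed, about 8 in all and at most 12, crops included, and the job is handed in when it is done.

Besides the shell and the picture viewer there is one more tool, called after ">>>" by a JSON object that holds its "api" and its "payload". step_arm: Moves the arm, as the interface text tells. Its arguments: {"type":"object","properties":{"moves":{"type":"array","items":{"type":"number","minimum":-1,"maximum":1}},"force":{"type":"number"}},"required":["moves"]}

```bash
mkdir -p pics; cat > h.py <<'E'
import numpy as np, cv2
from rig import manip, get_image, job
def snap(n,fn):
    s=manip.get_state(); d=get_image(n); cv2.imwrite('pics/'+fn,d['frame'])
    np.save('pics/'+fn+'.npy',{**{k:d[k] for k in d},'state':s},allow_pickle=True); return d
E
python3 - <<'E'
from h import *
for n in('scene','side','wrist'):
    d=snap(n,n+'0.png'); print(n,{k:(np.round(v,3).tolist()) for k,v in d.items() if k!='frame'})
s=manip.get_state(); print(s)
E
```

```text
scene {'fx': 393.44, 'fy': 393.44, 'cx': 322.237, 'cy': 201.013, 'rvec': [2.278, 0.946, -0.365], 'tvec': [-0.416, -0.153, 1.516]}
side {'fx': 377.948, 'fy': 377.948, 'cx': 310.03, 'cy': 203.45, 'rvec': [0.565, -2.657, 1.157], 'tvec': [0.505, 0.171, 1.049]}
wrist {'fx': 351.382, 'fy': 351.382, 'cx': 320.588, 'cy': 201.236, 'T_tool_cam': [[-0.001, -0.949, -0.315, 0.081], [1.0, -0.001, 0.001, 0.0], [-0.001, -0.315, 0.949, -0.129], [0.0, 0.0, 0.0, 1.0]]}
{'clock': 0.15, 'qpos': array([-1.33799348e+00,  2.76467457e-01,  1.50584130e+00, -1.23699363e-06,
        1.36070430e+00, -1.20994720e-01]), 'qd': array([ 0.00100925, -0.00136245, -0.00555028, -0.00023758,  0.00035158,
       -0.00178466]), 'effort': array([ 7.09621090e-04, -4.17146015e+01, -2.46032023e+01, -2.22565150e-04,
        7.57671834e-03,  1.02810560e-05]), 'position': array([ 0.19912647, -0.53902093,  0.24462871]), 'ee_rot': array([-7.09059073e-04,  9.84393899e-01,  1.75977687e-01, -4.02863802e-05]), 'contact_force': array([ 0.16571926,  0.66142216, -0.1622413 ]), 'moment': array([-0.0180673 , -0.013273  ,  0.05011669]), 'width': 0.08542323369475457}
```

View pics/scene0.png

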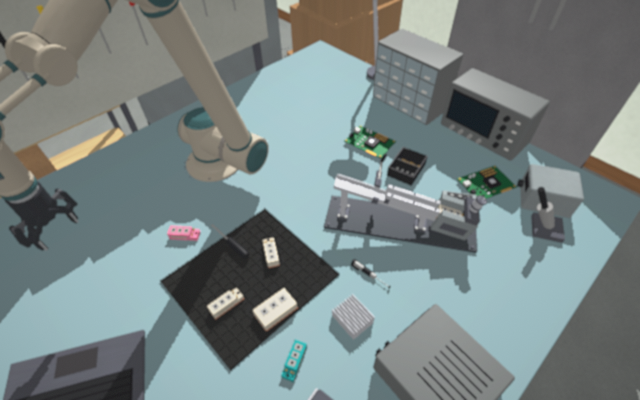

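View pics/side0.png

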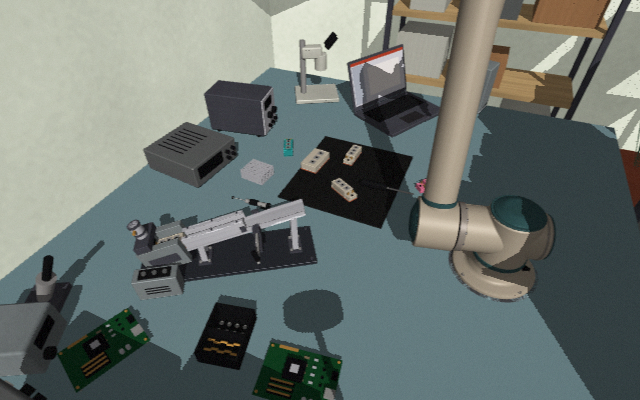

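The scene view shows these candidates:
- Narrow ivory modules at (270,252) and (225,302). These are my choice.
- A wide ivory module at (275,308), pink at (183,233) and turquoise at (293,360). I'll leave these alone.

The rail runs from (335,185) to (475,210). Next is one close crop to check the choice.

```bash
python3 - <<'E'
import cv2,numpy as np
a=cv2.imread('pics/scene0.png'); 
A=cv2.resize(a[225:325,195:305],None,fx=4,fy=4,interpolation=cv2.INTER_CUBIC)
B=cv2.resize(a[165:255,320:485],None,fx=4.8,fy=4.8,interpolation=cv2.INTER_CUBIC)
b=cv2.imread('pics/side0.png')
C=cv2.resize(b[140:210,295:375],None,fx=4,fy=4,interpolation=cv2.INTER_CUBIC)
cv2.imwrite('pics/c1.png',np.hstack([A[:400],C[:280].copy() if 0 else cv2.copyMakeBorder(C,0,120,0,0,cv2.BORDER_CONSTANT)]))
D=cv2.resize(b[190:300,120:320],None,fx=4,fy=4,interpolation=cv2.INTER_CUBIC)
cv2.imwrite('pics/c2.png',D); cv2.imwrite('pics/c3.png',B)
E
```

```text
(no output)
```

View pics/c1.png

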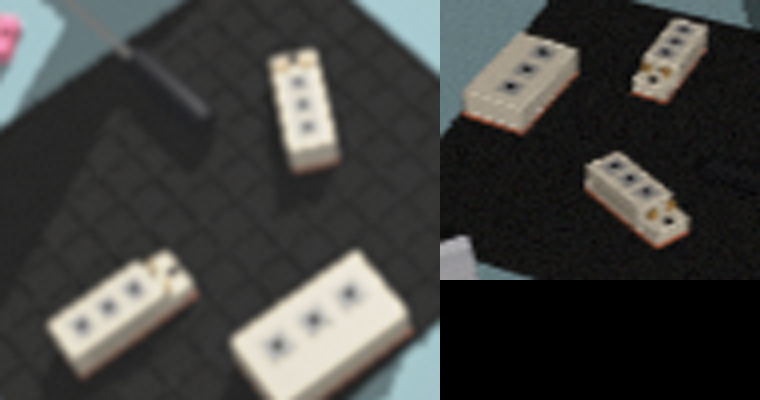

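View pics/c2.png

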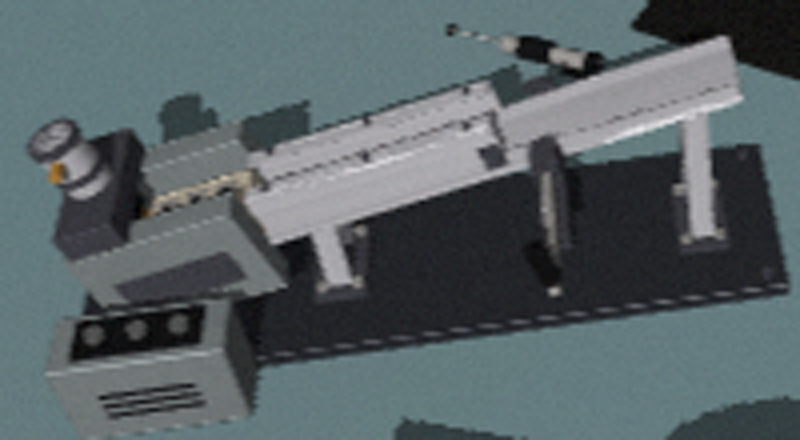

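Narrow modules confirmed by their single row of terminals and brass stepped end. M1's step is at its top in the scene view, at px (269,239). M2's step is at its right, at px (240,294).

View pics/c3.png

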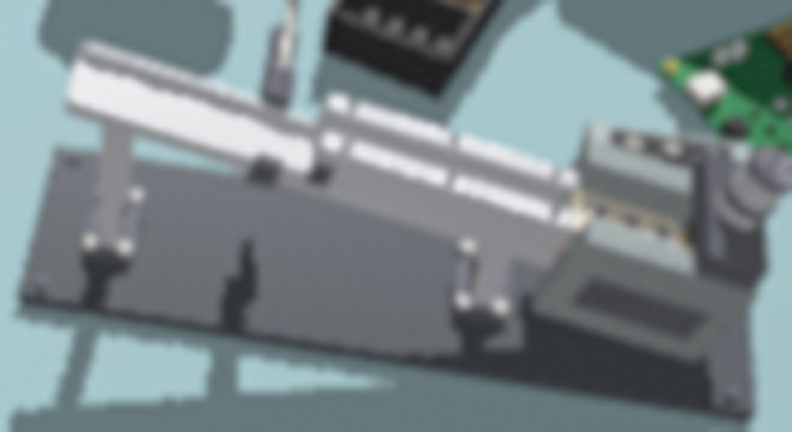

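The scene crop shows the trough's upper end corners at (88,42) and (68,105) and the roof start at about (322,98) and (322,145). The keeper and knob stick out upward at about (280,80). I'll fit the rail pose and back-project the modules.

```bash
cat >> h.py <<'E'
from scipy.spatial.transform import Rotation as R
from scipy.optimize import least_squares
def load(fn): return np.load('pics/'+fn+'.npy',allow_pickle=True).item()
def cam(d):
    if 'rvec' in d: return cv2.Rodrigues(np.array(d['rvec'],float))[0],np.array(d['tvec'],float).ravel()
    s=d['state'];q=s['ee_rot'];T=np.eye(4);T[:3,:3]=R.from_quat([q[1],q[2],q[3],q[0]]).as_matrix();T[:3,3]=s['position']
    M=np.linalg.inv(T@np.array(d['T_tool_cam']));return M[:3,:3],M[:3,3]
def proj(d,P):
    r,t=cam(d);c=np.atleast_2d(P)@r.T+t
    return np.c_[d['fx']*c[:,0]/c[:,2]+d['cx'],d['fy']*c[:,1]/c[:,2]+d['cy']]
def back(d,uv,z):
    r,t=cam(d);uv=np.atleast_2d(uv).astype(float)
    v=np.c_[(uv[:,0]-d['cx'])/d['fx'],(uv[:,1]-d['cy'])/d['fy'],np.ones(len(uv))]@r
    o=-r.T@t;return o+v*((z-o[2])/v[:,2])[:,None]
def railT(p):
    T=np.eye(4);T[:3,:3]=R.from_euler('z',p[2]).as_matrix()@R.from_euler('y',np.radians(14)).as_matrix();T[:3,3]=[p[0],p[1],.125];return T
def rp(p,X): T=railT(p);return np.atleast_2d(X)@T[:3,:3].T+T[:3,3]
E
python3 - <<'E'
from h import *
s=load('scene0.png');d=load('side0.png')
X=np.array([[-140,24,8],[-140,-24,8],[20,21,36],[20,-21,36],[190,16,36],[190,-16,36]])/1e3
us=np.array([[88,42],[68,105],[322,98],[322,143],[575,178],[575,216]])/4.8+[320,165]
Xd=np.array([[-140,-24,8],[-140,24,8],[20,-21,36],[20,21,36]])/1e3
ud=np.array([[728,38],[742,97],[488,84],[500,140]])/4+[120,190]
f=lambda p:np.r_[(proj(s,rp(p,X))-us).ravel(),(proj(d,rp(p,Xd))-ud).ravel()]
r=least_squares(f,[.5,.1,.2],loss='soft_l1');print(r.x,np.round(f(r.x).reshape(-1,2),1).tolist())
for n,sg,bl in(('m1',(295,58),(315,157)),('m2',(180,272),(63,345))):
    u=np.array([sg,bl])/4+[195,225]; print(n,back(s,u,.03))
t1=back(s,np.array([[298,82],[302,104],[307,127]])/4+[195,225],.038);t2=back(s,np.array([[135,288],[108,307],[81,326]])/4+[195,225],.038)
for t in(t1,t2): print(t,'yaw',np.arctan2(*(t[0]-t[2])[1::-1]))
print('mat corners',back(s,[[265,210],[338,270],[230,370],[162,282]],.008))
E
```

```text
[0.61682017 0.21963433 0.57472566] [[-1.3, -0.9], [-0.1, -3.1], [1.2, -1.6], [-0.3, -1.1], [-0.0, -0.1], [-0.3, -0.2], [0.1, -0.3], [-0.9, -2.8], [0.1, -1.0], [-2.6, -3.9]]
m1 [[ 0.45079769 -0.09703874  0.03      ]
 [ 0.53122181 -0.14415881  0.03      ]]
m2 [[ 0.53593009 -0.27318118  0.03      ]
 [ 0.52340549 -0.36372403  0.03      ]]
[[ 0.47484859 -0.11275176  0.038     ]
 [ 0.49259709 -0.12351373  0.038     ]
 [ 0.5111818  -0.13408097  0.038     ]] yaw 2.6107536594273215
[[ 0.52785688 -0.3045367   0.038     ]
 [ 0.52637044 -0.32636021  0.038     ]
 [ 0.52490853 -0.34782375  0.038     ]] yaw 1.5027898173834715
mat corners [[ 0.33306714 -0.01952133  0.008     ]
 [ 0.67227106 -0.0126919   0.008     ]
 [ 0.67989667 -0.41747242  0.008     ]
 [ 0.33085623 -0.41145086  0.008     ]]
```

```bash
cat >> h.py <<'E'
def phi(s=None):
    q=(s or manip.get_state())['ee_rot'];x=R.from_quat([q[1],q[2],q[3],q[0]]).as_matrix()[:,0];return np.arctan2(x[1],x[0])
def plan(wps,start=None):
    """wps: (x,y,z,phi,hand,rows) each one call; prints the row for each call"""
    s=manip.get_state()
    p,f=(np.array(s['position']),phi(s)) if start is None else (np.array(start[:3]),start[3])
    for w in wps:
        d=np.array(w[:3])-p;c,sn=np.cos(f),np.sin(f)
        tw=-((w[3]-f+np.pi)%(2*np.pi)-np.pi)
        m=np.round(np.array([c*d[0]+sn*d[1],sn*d[0]-c*d[1],-d[2]])/.5,3);t=round(tw/np.pi,3)
        n=max(np.linalg.norm(d)/.05,abs(tw)/np.radians(8.59))
        print(m.tolist(),t,w[4],'need %.1f rows'%n)
        m=m*.5;p=p+[c*m[0]+sn*m[1],sn*m[0]-c*m[1],-m[2]];f=f-t*np.pi
    print('end',p.round(4),round(f,4))
E
python3 - <<'E'
from h import *
plan([(.27,-.43,.24,.353+.74,-1),(.37,-.30,.22,.353+1.48,-1),(.46,-.17,.17,.353+2.2,-1),(.488,-.121,.16,2.61,-1)])
E
```

```text
[0.209, -0.155, 0.009] -0.235 -1 need 4.9 rows
[0.323, 0.057, 0.04] -0.236 -1 need 4.9 rows
[0.204, 0.241, 0.1] -0.229 -1 need 4.8 rows
[0.008, 0.113, 0.02] -0.018 -1 need 1.1 rows
end [ 0.4879 -0.1209  0.1601] 2.6095
```

>>> {"api": "step_arm", "payload": {"moves": [0.209,-0.155,0.009,-0.235,-1,0.209,-0.155,0.009,-0.235,-1,0.209,-0.155,0.009,-0.235,-1,0.209,-0.155,0.009,-0.235,-1,0.209,-0.155,0.009,-0.235,-1], "force": 30}}

```text
clock: 0.65
position: [0.271, -0.4292, 0.2408]
ee_rot: [-0.0, 0.853, 0.523, -0.0]
contact_force: [-0.3, -0.3, 0.3]
width: 0.085
```

>>> {"api": "step_arm", "payload": {"moves": [0.323,0.057,0.04,-0.236,-1,0.323,0.057,0.04,-0.236,-1,0.323,0.057,0.04,-0.236,-1,0.323,0.057,0.04,-0.236,-1,0.323,0.057,0.04,-0.236,-1]}}

```text
clock: 1.15
position: [0.371, -0.2975, 0.2202]
ee_rot: [-0.001, 0.604, 0.797, 0.001]
contact_force: [-0.3, 0.3, 0.5]
width: 0.085
```

>>> {"api": "step_arm", "payload": {"moves": [0.204,0.241,0.1,-0.229,-1,0.204,0.241,0.1,-0.229,-1,0.204,0.241,0.1,-0.229,-1,0.204,0.241,0.1,-0.229,-1,0.204,0.241,0.1,-0.229,-1]}}

```text
clock: 1.65
position: [0.4604, -0.1678, 0.1695]
ee_rot: [-0.001, 0.286, 0.958, 0.001]
contact_force: [0.9, -0.9, -0.0]
width: 0.0851
```

>>> {"api": "step_arm", "payload": {"moves": [0.008,0.113,0.02,-0.018,-1,0.008,0.113,0.02,-0.018,-1,0.008,0.113,0.02,-0.018,-1,0.008,0.113,0.02,-0.018,-1,0.008,0.113,0.02,-0.018,-1]}}

```text
clock: 2.15
position: [0.4876, -0.1222, 0.161]
ee_rot: [0.0, 0.263, 0.965, -0.0]
contact_force: [0.1, -0.2, -0.3]
width: 0.0853
```

```bash
python3 - <<'E'
from h import *
d=snap('wrist','w1.png'); s=manip.get_state(); print(s['position'],phi(s),s['clock'],s['contact_force'])
E
```

```text
[ 0.48764637 -0.12223656  0.16103558] 2.6081287628581142 2.2 [0.35128009 0.45306398 0.2115617 ]
```

View pics/w1.png

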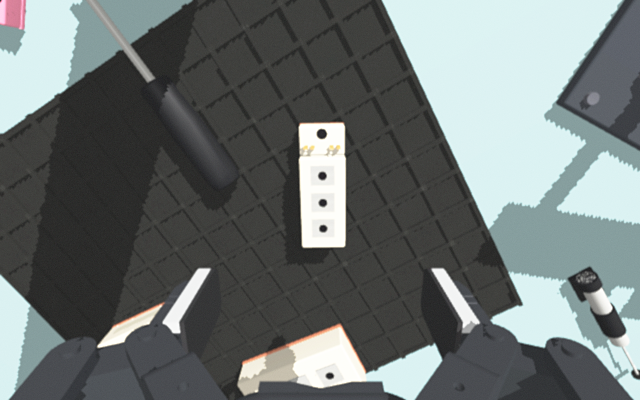

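The wrist view shows M1 upright in the frame, with its signal end at the top (322,122) and blunt edge at (323,247). The terminals are at u=322, v=176, 203 and 229. The screwdriver is at (190,130), clear of the jaws.

```bash
python3 - <<'E'
from h import *
d=load('w1.png')
e=np.vstack([back(d,[322,122],.026),back(d,[323.5,247],.037)]);t=back(d,[[322.5,176],[322.5,203],[323,229]],.038)
print(e,np.linalg.norm(e[0]-e[1]),t)
x=e[0]-e[1];f=np.arctan2(x[1],x[0]);o=e.mean(0);u=np.array([np.cos(f),np.sin(f),0]);print('o',o,f)
g=o-5e-3*u
plan([(g[0],g[1],.08,f,-1),(g[0],g[1],.034,f,-1)],start=[.4879,-.1209,.1601,2.6095])
plan([(g[0],g[1],.08,f,-1),(g[0],g[1],.034,f,-1)])
E
```

```text
[[ 0.44150523 -0.09380537  0.026     ]
 [ 0.52509303 -0.14170164  0.037     ]] 0.09696378007763772 [[ 0.47437364 -0.11277914  0.038     ]
 [ 0.49255217 -0.12347773  0.038     ]
 [ 0.51116164 -0.13397859  0.038     ]]
o [ 0.48329913 -0.11775351  0.0315    ] 2.621258574054588
[0.001, 0.001, 0.16] -0.004 -1 need 1.6 rows
[0.0, -0.0, 0.092] 0.0 -1 need 0.9 rows
end [ 0.4877 -0.1202  0.0341] 2.6221
[0.002, 0.003, 0.162] -0.004 -1 need 1.6 rows
[0.0, 0.0, 0.092] -0.0 -1 need 0.9 rows
end [ 0.4875 -0.1204  0.034 ] 2.6207
```

>>> {"api": "step_arm", "payload": {"moves": [0.001,0.002,0.16,-0.004,-1,0.001,0.002,0.16,-0.004,-1,0.001,0.002,0.252,-0.004,-1,0.001,0.002,0.252,-0.004,-1,0.001,0.002,0.252,-0.004,-1]}}

```text
clock: 2.7
position: [0.4877, -0.1208, 0.035]
ee_rot: [-0.001, 0.257, 0.966, -0.0]
contact_force: [1.0, 0.0, 0.2]
width: 0.0857
```

>>> {"api": "step_arm", "payload": {"moves": [0,0,0,0,1,0,0,0,0,1,0,0,0,0,1,0,0,0,0,1,0,0,0,0,1]}}

```text
clock: 3.2
position: [0.4889, -0.1206, 0.0362]
ee_rot: [0.001, 0.257, 0.966, -0.0]
contact_force: [-1.1, 0.0, 7.4]
width: 0.0336
```

>>> {"api": "step_arm", "payload": {"moves": [0,0,0,0,1,0,0,0,0,1,0,0,0,0,1,0,0,0,0,1,0,0,0,0,1]}}

```text
clock: 3.7
position: [0.4889, -0.1206, 0.0363]
ee_rot: [0.001, 0.257, 0.966, -0.0]
contact_force: [-0.9, 0.9, 8.2]
width: 0.0331
```

```bash
python3 - <<'E'
from h import *
s=manip.get_state(); print(s['position'],phi(s),s['clock'],s['contact_force'],s['width'])
P=s['position']
# rail estimates: look pose
L=(.55,.19,.34)
plan([(.478,-.1,.22,2.62-.6,1),(.49,.0,.32,2.62-1.3,1),(.51,.08,.36,2.62-1.9,1),(.53,.14,.36,.45,1)])
E
```

```text
[ 0.48892638 -0.12055061  0.03625619] 2.6223482425148417 3.7 [-0.89472874  0.89905987  8.23671042] 0.033132809280951206
[0.039, 0.025, -0.367] 0.192 1 need 4.0 rows
[0.17, 0.108, -0.2] 0.223 1 need 4.7 rows
[0.165, -0.001, -0.08] 0.191 1 need 4.0 rows
[0.109, -0.064, -0.0] 0.085 1 need 1.8 rows
end [0.5301 0.14   0.3598] 0.4515
```

Gripped: width 33 mm, as it should be. Next I lift, carry it uphill of the rail and look.

>>> {"api": "step_arm", "payload": {"moves": [0.039,0.025,-0.367,0.192,1,0.039,0.025,-0.367,0.192,1,0.039,0.025,-0.367,0.192,1,0.039,0.025,-0.367,0.192,1,0.039,0.025,-0.367,0.192,1]}}

```text
clock: 4.2
position: [0.48, -0.1001, 0.2238]
ee_rot: [0.006, 0.533, 0.846, 0.001]
contact_force: [0.0, 0.8, -1.9]
width: 0.0331
```

>>> {"api": "step_arm", "payload": {"moves": [0.17,0.108,-0.2,0.223,1,0.17,0.108,-0.2,0.223,1,0.17,0.108,-0.2,0.223,1,0.17,0.108,-0.2,0.223,1,0.17,0.108,-0.2,0.223,1]}}

```text
clock: 4.7
position: [0.4891, 0.0014, 0.318]
ee_rot: [0.0, 0.791, 0.612, -0.0]
contact_force: [-0.0, -0.2, -2.8]
width: 0.0331
```

>>> {"api": "step_arm", "payload": {"moves": [0.165,0,-0.1,0.191,1,0.165,0,-0.1,0.191,1,0.165,0,-0.1,0.191,1,0.165,0,-0.1,0.191,1,0.165,0,-0.1,0.191,1]}}

```text
clock: 5.2
position: [0.5094, 0.0806, 0.3667]
ee_rot: [-0.0, 0.936, 0.352, -0.001]
contact_force: [-0.2, -0.6, -2.4]
width: 0.0333
```

>>> {"api": "step_arm", "payload": {"moves": [0.05,-0.1,0,0.085,1,0.05,-0.1,0,0.085,1,0.05,-0.1,0,0.085,1,0.05,-0.1,0,0.085,1,0.05,-0.1,0,0.085,1]}}

```text
clock: 5.7
position: [0.4959, 0.1333, 0.3678]
ee_rot: [0.0, 0.974, 0.225, -0.0]
contact_force: [-0.3, 1.0, -1.1]
width: 0.0335
```

```bash
python3 - <<'E'
from h import *
d=snap('wrist','w2.png'); s=manip.get_state(); print(s['position'],phi(s),s['clock'],s['contact_force'],s['width'])
E
```

```text
[0.49594477 0.1333766  0.36791558] 0.4522163117975729 5.75 [ 0.01839666  0.07085926 -0.80278772] 0.03337903630571889
```

View pics/w2.png

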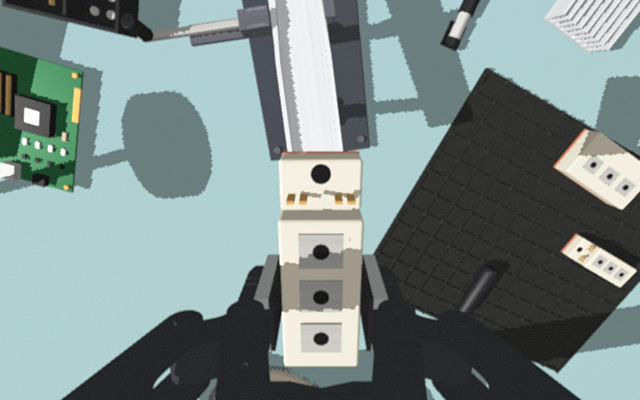

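The view shows the module held straight, signal end forward at (320,150). The trough's end is at (285..345,153), running up to (272..330,0). The keeper guide is at (230,25) with its knob end at about (140,20). The rail is yawed beyond the tool's 0.45, so I'll move 60 mm forward, turn to 0.57 and look again.

>>> {"api": "step_arm", "payload": {"moves": [0.12,0,0,-0.038,1,0.12,0,0,-0.038,1,0.12,0,0,-0.038,1,0.12,0,0,-0.038,1,0.12,0,0,-0.038,1]}}

```text
clock: 6.25
position: [0.549, 0.1598, 0.3686]
ee_rot: [0.0, 0.96, 0.281, -0.0]
contact_force: [0.2, 0.7, -2.3]
width: 0.0332
```

```bash
python3 - <<'E'
from h import *
d=snap('wrist','w3.png'); s=manip.get_state(); print(s['position'],phi(s),s['clock'])
a=cv2.resize(load('w2.png')['frame'][0:160,120:370],None,fx=3.2,fy=3.2,interpolation=cv2.INTER_CUBIC)[:, :800]
b=d['frame'][0:170,200:400]; b=cv2.resize(d['frame'][0:160,100:420],None,fx=2.5,fy=2.5,interpolation=cv2.INTER_CUBIC)
print(a.shape,b.shape); a=cv2.resize(load('w2.png')['frame'][0:160,240:400],None,fx=1,fy=1)
cv2.imwrite('pics/w3c.png',b)
E
```

```text
[0.54894199 0.15991212 0.36877723] 0.570108333017265 6.3
(512, 800, 3) (400, 800, 3)
```

View pics/w3c.png

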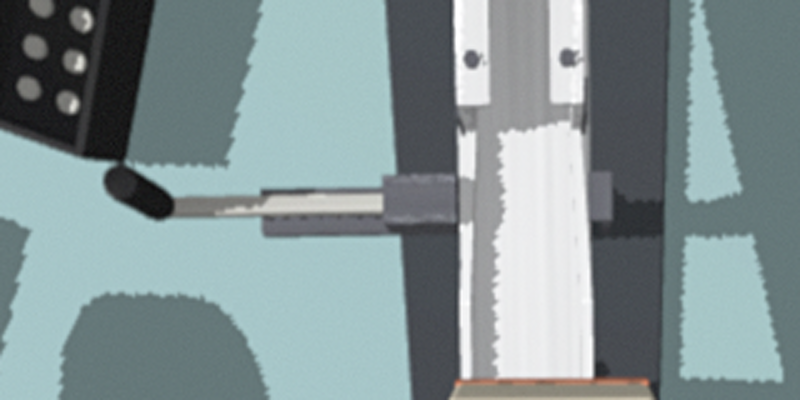

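The crop shows the roof's front edge at crop px (457..584,104), with the slot at 490 to 550. The left guide is at (383..458,175..222), the right guide at (590..612,172..222) and the knob top at (120,182). The keeper bar is horizontal in the frame, so yaw is about 0.57.

```bash
python3 - <<'E'
from h import *
d=load('w3.png');w2=load('w2.png')
X=np.array([[20,11,36],[20,-11,36],[-16,54,15],[2,54,15],[-16,26,15],[2,26,15],[-16,-34,15],[2,-34,15],[-7,74+60,43]])/1e3
u=np.array([[490,105],[550,103],[383,222],[383,175],[458,222],[458,175],[612,222],[612,172],[120,182]])/2.5+[100,0]
def g(p):
    Y=X.copy();Y[-1,1]=.074+p[3];q=proj(d,rp(p,Y))-u
    return q.ravel()
r=least_squares(g,[.617,.22,.57,.06],loss='soft_l1');p=r.x;print(p,g(p).reshape(-1,2).round(1).tolist())
print('trough end w2 proj',proj(w2,rp(p,[[-.14,.022,.008],[-.14,-.022,.008],[-.14,.022,0],[-.14,-.022,0]])).round(0).tolist())
np.save('rail.npy',p)
# held module in tool frame
s=d['state'];f=phi(s)
for z,v in((.0,0),):pass
E
```

```text
[0.6188919  0.21651943 0.58250256 0.06739003] [[0.0, -0.1], [0.6, 0.3], [0.3, 0.5], [-0.2, 0.1], [-0.5, 0.1], [-0.9, -0.3], [0.3, -0.7], [0.1, 0.1], [-0.0, -0.2]]
trough end w2 proj [[293.0, 162.0], [339.0, 156.0], [294.0, 162.0], [339.0, 156.0]]
```

```bash
python3 - <<'E'
from h import *
p=np.load('rail.npy');f=p[2];u=np.array([np.cos(f),np.sin(f),0])
def tgt(x0,ah=.0063,h=.0283):
    c=rp(p,[x0-.047,0,0])[0]+u*(.047-ah)+[0,0,h]
    e=rp(p,[x0-ah,0,h])[0]
    return c,e
c,e=tgt(-.075);print(c,e)
plan([(*(c+[0,0,.06]),f,1),(*(c+[0,0,.002]),f,1),(*(e+[0,0,.001]),f,1)])
E
```

```text
[0.55402549 0.17378862 0.18281447] [0.55873324 0.17688985 0.17212762]
[0.024, -0.018, 0.252] -0.004 1 need 2.5 rows
[-0.0, 0.0, 0.116] 0.0 1 need 1.2 rows
[0.011, 0.0, 0.023] 0.0 1 need 0.3 rows
end [0.5588 0.177  0.1733] 0.5827
```

>>> {"api": "step_arm", "payload": {"moves": [0.024,-0.018,0.252,-0.004,1,0.024,-0.018,0.252,-0.004,1,0.024,-0.018,0.252,-0.004,1,0.024,-0.018,0.252,-0.004,1,0.024,-0.018,0.252,-0.004,1]}}

```text
clock: 6.8
position: [0.5551, 0.1744, 0.2434]
ee_rot: [0.0, 0.958, 0.287, 0.001]
contact_force: [-0.0, 0.4, -0.9]
width: 0.0336
```

>>> {"api": "step_arm", "payload": {"moves": [0,0,0.03,0,1,0,0,0.06,0,1,0,0,0.09,0,1,0,0,0.116,0,1,0,0,0.116,0,1], "force": 20}}

```text
clock: 7.3
position: [0.5549, 0.1743, 0.1845]
ee_rot: [0.0, 0.958, 0.287, -0.0]
contact_force: [-1.1, -0.3, -2.3]
width: 0.0329
```

>>> {"api": "step_arm", "payload": {"moves": [0.002,0,0.006,0,1,0.005,0,0.011,0,1,0.008,0,0.017,0,1,0.011,0,0.023,0,1,0.011,0,0.023,0,1]}}

```text
clock: 7.8
position: [0.5611, 0.1779, 0.1744]
ee_rot: [0.0, 0.958, 0.288, 0.002]
contact_force: [1.1, 0.6, 4.3]
width: 0.0334
```

```bash
python3 - <<'E'
from h import *
d=snap('wrist','w4.png');snap('side','s4.png'); s=manip.get_state(); print(s['position'],phi(s),s['clock'],s['contact_force'],s['moment'])
a=cv2.resize(load('s4.png')['frame'][180:270,180:320],None,fx=3,fy=3,interpolation=cv2.INTER_CUBIC)
b=cv2.resize(d['frame'][60:360,140:500],None,fx=1,fy=1)
H=300;a=cv2.resize(a,(420,270));a=cv2.copyMakeBorder(a,0,30,0,0,cv2.BORDER_CONSTANT);cv2.imwrite('pics/v4.png',np.hstack([a,b]))
E
```

```text
[0.56113697 0.17796502 0.17432527] 0.5832296558255673 7.9 [ 1.7485146  -0.05456071  4.91744379] [-0.03720331 -0.00053002  0.04709367]
```

View pics/v4.png

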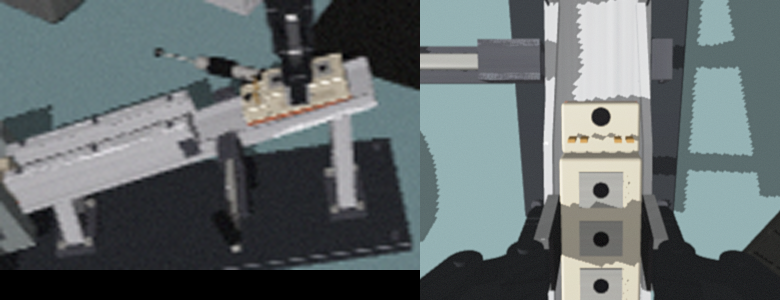

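The module lies flat in the trough, signal end downhill, with its front at crop (600,102) between the walls. Next I release it, retreat behind it, shut the fingers and push.

```bash
python3 - <<'E'
from h import *
p=np.load('rail.npy');f=p[2];u=np.array([np.cos(f),np.sin(f),0])
e=np.array([.5588,.177,.1733])
T=lambda x,z=.018: rp(p,[x,0,z])[0]-u*.011+[0,0,.014]
plan([(*(e+[0,0,.05]),f,-1),(*(T(-.14)+[0,0,.04]),f,1),(*T(-.14),f,1),(*T(-.09),f,1),(*T(-.04),f,1),(*T(.012),f,1)],start=[*e,f])
E
```

```text
[0.0, 0.0, -0.1] -0.0 -1 need 1.0 rows
[-0.141, 0.0, -0.014] -0.0 1 need 1.4 rows
[-0.0, 0.0, 0.08] -0.0 1 need 0.8 rows
[0.097, 0.0, 0.024] -0.0 1 need 1.0 rows
[0.097, 0.0, 0.024] -0.0 1 need 1.0 rows
[0.101, 0.0, 0.025] -0.0 1 need 1.0 rows
end [0.6231 0.2194 0.1538] 0.5825
```

>>> {"api": "step_arm", "payload": {"moves": [0,0,0,0,-1,0,0,0,0,-1,0,0,0,0,-1,0,0,-0.03,0,-1,0,0,-0.1,0,-1]}}

```text
clock: 8.4
position: [0.5572, 0.1771, 0.2197]
ee_rot: [-0.0, 0.958, 0.287, -0.004]
contact_force: [0.5, 0.6, 0.3]
width: 0.0854
```

>>> {"api": "step_arm", "payload": {"moves": [0,0,-0.02,0,-1,-0.06,0,-0.02,0,0,-0.141,0,-0.014,0,1,-0.141,0,-0.014,0,1,-0.141,0,-0.014,0,1]}}

```text
clock: 8.9
position: [0.5, 0.1385, 0.2295]
ee_rot: [-0.0, 0.958, 0.287, -0.0]
contact_force: [-0.0, 0.5, -0.2]
width: 0.0282
```

>>> {"api": "step_arm", "payload": {"moves": [0,0,0,0,1,0,0,0,0,1,0,0,0.03,0,1,0,0,0.06,0,1,0,0,0.08,0,1]}}

```text
clock: 9.4
position: [0.501, 0.1391, 0.1886]
ee_rot: [-0.0, 0.958, 0.288, -0.0]
contact_force: [-0.4, 0.9, -0.5]
width: 0.0002
```

```bash
python3 - <<'E'
from h import *
s=manip.get_state(); p=np.load('rail.npy');T=np.linalg.inv(railT(p));f=p[2];u=np.array([np.cos(f),np.sin(f),0])
tip=s['position']+u*.011-[0,0,.014];print('tip in rail',(T@np.r_[tip,1])[:3],phi(s),s['contact_force'],s['width'],s['clock'])
E
```

```text
tip in rail [-0.13815921  0.0001618   0.01671404] 0.5835315079297586 [-0.35471741  0.8935614  -0.46701568] 0.00017043463988462206 9.4
```

>>> {"api": "step_arm", "payload": {"moves": [0.0194,0,0.0048,0,1,0.0388,0,0.0096,0,1,0.0582,0,0.0144,0,1,0.0776,0,0.0192,0,1,0.097,0,0.024,0,1]}}

```text
clock: 9.9
position: [0.5423, 0.1661, 0.178]
ee_rot: [0.0, 0.958, 0.288, 0.0]
contact_force: [-1.0, 0.5, 1.3]
width: 0.0003
```

>>> {"api": "step_arm", "payload": {"moves": [0.0194,0,0.0048,0,1,0.0388,0,0.0096,0,1,0.0582,0,0.0144,0,1,0.0776,0,0.0192,0,1,0.097,0,0.024,0,1]}}

```text
clock: 10.4
position: [0.5823, 0.1926, 0.1656]
ee_rot: [0.0, 0.958, 0.287, -0.0]
contact_force: [-1.1, -0.9, 0.8]
width: -0.0002
```

>>> {"api": "step_arm", "payload": {"moves": [0.0194,0,0.0048,0,1,0.0388,0,0.0096,0,1,0.0582,0,0.0144,0,1,0.0776,0,0.0192,0,1,0.097,0,0.024,0,1]}}

```text
clock: 10.9
position: [0.6227, 0.2194, 0.1535]
ee_rot: [-0.0, 0.958, 0.287, -0.0]
contact_force: [-1.7, 0.1, 0.9]
width: 0.0
```

```bash
python3 - <<'E'
from h import *
snap('wrist','w5.png')
s=manip.get_state(); p=np.load('rail.npy');T=np.linalg.inv(railT(p));f=p[2];u=np.array([np.cos(f),np.sin(f),0])
tip=s['position']+u*.011-[0,0,.014];print('tip in rail',(T@np.r_[tip,1])[:3],phi(s),s['contact_force'],s['clock'],s['position'])
# next: to M2, phi 1.503
m=np.array([.5264,-.3264])+.011*np.array([np.cos(1.503),np.sin(1.503)])
g=m-.005*np.array([np.cos(1.503),np.sin(1.503)]);print(g)
q=s['position']
plan([(*(q-u*.02+[0,0,.09]),f,1),(.60,.05,.25,1.1,-1),(.57,-.13,.22,1.503,-1),(g[0],g[1],.16,1.503,-1)])
E
```

```text
tip in rail [0.01360782 0.00017366 0.01777973] 0.5832400586865731 [ 1.82861749  1.26514506 -0.49927915] 10.95 [0.62422854 0.22024291 0.15295956]
[ 0.52680647 -0.32041378]
[-0.04, -0.0, -0.18] 0.0 1 need 1.8 rows
[-0.188, 0.258, -0.014] -0.164 -1 need 3.4 rows
[-0.348, 0.11, 0.06] -0.129 -1 need 3.7 rows
[-0.385, -0.061, 0.12] 0.0 -1 need 4.1 rows
end [ 0.5266 -0.3202  0.16  ] 1.5037
```

View pics/w5.png

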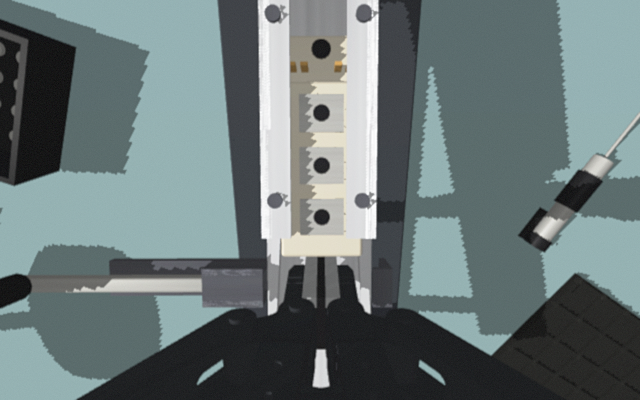

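The first module is in the tube with its tabs leading at (320,65). Its blunt end is at (320,255), just short of the roof edge at v=238. Now M2.

>>> {"api": "step_arm", "payload": {"moves": [-0.04,0,0,0,1,-0.04,0,-0.09,0,1,-0.04,0,-0.18,0,1,-0.04,0,-0.18,0,1,-0.04,0,-0.18,0,1]}}

```text
clock: 11.45
position: [0.6064, 0.2082, 0.2454]
ee_rot: [0.0, 0.958, 0.287, 0.002]
contact_force: [-0.7, -0.7, -0.8]
width: -0.0005
```

>>> {"api": "step_arm", "payload": {"moves": [-0.188,0.258,-0.014,-0.164,-1,-0.188,0.258,-0.014,-0.164,-1,-0.188,0.258,-0.014,-0.164,-1,-0.188,0.258,-0.014,-0.164,-1,-0.188,0.258,-0.014,-0.164,-1]}}

```text
clock: 11.95
position: [0.5974, 0.0459, 0.2492]
ee_rot: [-0.0, 0.854, 0.52, -0.001]
contact_force: [-0.9, 0.0, 0.1]
width: 0.0721
```

>>> {"api": "step_arm", "payload": {"moves": [-0.348,0.11,0.06,-0.129,-1,-0.348,0.11,0.06,-0.129,-1,-0.348,0.11,0.06,-0.129,-1,-0.348,0.11,0.06,-0.129,-1,-0.348,0.11,0.06,-0.129,-1]}}

```text
clock: 12.45
position: [0.5666, -0.1347, 0.2184]
ee_rot: [-0.001, 0.732, 0.681, -0.002]
contact_force: [-0.7, 0.5, -0.3]
width: 0.0857
```

>>> {"api": "step_arm", "payload": {"moves": [-0.385,-0.061,0.12,0,-1,-0.385,-0.061,0.12,0,-1,-0.385,-0.061,0.12,0,-1,-0.385,-0.061,0.12,0,-1,-0.385,-0.061,0.12,0,-1]}}

```text
clock: 12.95
position: [0.5233, -0.3245, 0.1576]
ee_rot: [-0.002, 0.732, 0.681, -0.001]
contact_force: [0.6, 0.5, -0.1]
width: 0.0852
```

>>> {"api": "step_arm", "payload": {"moves": [0,0,0,0,-1]}}

```text
clock: 13.05
position: [0.5245, -0.3209, 0.1592]
ee_rot: [-0.002, 0.731, 0.682, 0.0]
contact_force: [-0.3, 0.1, 0.2]
width: 0.0855
```

```bash
python3 - <<'E'
from h import *
d=snap('wrist','w6.png'); s=manip.get_state(); print(s['position'],phi(s),s['clock'])
# ivory blob: bright, low saturation, near image centre
im=d['frame'];h=cv2.cvtColor(im,cv2.COLOR_BGR2HSV)
m=((h[...,2]>150)&(h[...,1]<70)).astype(np.uint8)
m=cv2.morphologyEx(m,cv2.MORPH_CLOSE,np.ones((15,15),np.uint8))
n,l,st,c=cv2.connectedComponentsWithStats(m)
for i in range(1,n):
    if st[i,4]>1500:
        ct=np.argwhere(l==i)[:,::-1].astype(np.float32); print(st[i],c[i],cv2.minAreaRect(ct))
E
```

```text
[ 0.52500743 -0.31996447  0.15996128] 1.502778129129893 13.1
[  420     0   220   400 57575] [546.46379505 166.88981329] ((529.5, 199.5), (399.0, 219.0), 90.0)
[    0    39   166   361 25051] [ 47.04626562 241.81589557] ((82.5, 219.0), (360.0, 165.0), 90.0)
[ 299  126   46  125 5542] [321.77535186 186.89119451] ((321.5, 188.0), (124.0, 45.0), 90.0)
[ 373  285   69   76 1691] [408.97989355 310.79952691] ((419.86224365234375, 311.9952392578125), (99.03362274169922, 38.50224304199219), 46.97493362426758)
[ 200  293  156  107 9359] [264.94123304 347.72443637] ((273.5677185058594, 340.49066162109375), (105.38157653808594, 151.0867919921875), 82.14668273925781)
```

View pics/w6.png

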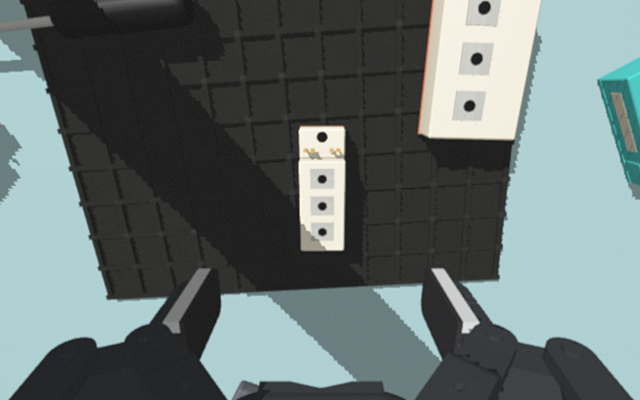

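M2 is straight in the frame, with its signal end at (322,126), blunt end at (322,250) and nothing beside the jaws. I'll grasp it the same way.

```bash
python3 - <<'E'
from h import *
d=load('w6.png')
e=np.vstack([back(d,[321.5,126],.026),back(d,[322,250.5],.037)])
x=e[0]-e[1];f=np.arctan2(x[1],x[0]);o=e.mean(0);u=np.array([np.cos(f),np.sin(f),0]);print('o',o,f,np.linalg.norm(x))
g=o-5e-3*u
plan([(g[0],g[1],.034,f,-1)],start=[.5266,-.3202,.16,1.5037]);plan([(g[0],g[1],.034,f,-1)])
p=np.load('rail.npy')
st=[g[0],g[1],.034,f]
E
```

```text
o [ 0.52600948 -0.31661353  0.0315    ] 1.5052350683813942 0.09638149985649638
[-0.003, -0.002, 0.252] -0.0 -1 need 2.5 rows
end [ 0.5255 -0.3216  0.034 ] 1.5037
[-0.003, 0.002, 0.252] -0.001 -1 need 2.5 rows
end [ 0.5259 -0.3215  0.034 ] 1.5059
```

>>> {"api": "step_arm", "payload": {"moves": [-0.003,0,0.16,0,-1,-0.003,0,0.16,0,-1,-0.003,0,0.252,0,-1,-0.003,0,0.252,0,-1,-0.003,0,0.252,0,-1], "force": 30}}

```text
clock: 13.6
position: [0.5251, -0.3212, 0.0352]
ee_rot: [-0.001, 0.73, 0.684, 0.0]
contact_force: [0.2, -0.1, 1.4]
width: 0.0853
```

>>> {"api": "step_arm", "payload": {"moves": [0,0,0,0,1,0,0,0,0,1,0,0,0,0,1,0,0,0,0,1,0,0,0,0,1]}}

```text
clock: 14.1
position: [0.5251, -0.3236, 0.0365]
ee_rot: [0.001, 0.731, 0.683, 0.0]
contact_force: [-0.3, 1.0, 7.3]
width: 0.0332
```

>>> {"api": "step_arm", "payload": {"moves": [0,0,0,0,1,0,0,0,0,1,0,0,0,0,1,0,0,0,0,1,0,0,0,0,1]}}

```text
clock: 14.6
position: [0.5251, -0.3236, 0.0365]
ee_rot: [0.001, 0.731, 0.683, 0.0]
contact_force: [-0.6, 0.5, 6.5]
width: 0.0332
```

```bash
python3 - <<'E'
from h import *
s=manip.get_state();q=s['position'];print(q,phi(s),s['width'],s['contact_force'],s['clock'])
o=np.array([.52601,-.31661]);fm=1.5052;um=np.array([np.cos(fm),np.sin(fm)]);r=o-q[:2]
ah=r@um;lat=r@np.array([-um[1],um[0]]);h=q[2]-.008;print('ahead',ah,'left',lat,'h',h)
p=np.load('rail.npy');f=p[2];u=np.array([np.cos(f),np.sin(f),0]);x0=-.075
c=rp(p,[x0-.047,0,0])[0]+u*(.047-ah)+[0,0,h];e=rp(p,[x0-ah,0,h])[0]
plan([(.50,-.22,.20,1.505,1),(.50,-.05,.29,1.05,1),(.52,.08,.29,f,1),(*(c+[0,0,.06]),f,1),(*(c+[0,0,.002]),f,1),(*(e+[0,0,.001]),f,1)])
E
```

```text
[ 0.52513279 -0.32364641  0.0364766 ] 1.5032075676361611 0.03323103291014601 [-0.56291905  0.45688524  6.48401795] 14.6
ahead 0.007078775565192868 left -0.00041409071975822973 h 0.028476603942293677
[0.203, -0.064, -0.327] -0.001 1 need 3.9 rows
[0.34, -0.022, -0.18] 0.145 1 need 3.9 rows
[0.245, -0.094, -0.0] 0.149 1 need 3.1 rows
[0.159, -0.12, 0.094] 0.0 1 need 2.2 rows
[-0.0, 0.0, 0.116] 0.0 1 need 1.2 rows
[0.011, 0.0, 0.023] 0.0 1 need 0.3 rows
end [0.5581 0.1767 0.1735] 0.5827
```

>>> {"api": "step_arm", "payload": {"moves": [0,0,-0.1,0,1,0.203,-0.064,-0.327,0,1,0.203,-0.064,-0.327,0,1,0.203,-0.064,-0.327,0,1,0.203,-0.064,-0.327,0,1]}}

```text
clock: 15.1
position: [0.4997, -0.2171, 0.203]
ee_rot: [0.003, 0.73, 0.684, 0.002]
contact_force: [-0.1, -1.7, -1.9]
width: 0.0332
```

>>> {"api": "step_arm", "payload": {"moves": [0.34,-0.022,-0.18,0.145,1,0.34,-0.022,-0.18,0.145,1,0.34,-0.022,-0.18,0.145,1,0.34,-0.022,-0.18,0.145,1,0.34,-0.022,-0.18,0.145,1]}}

```text
clock: 15.6
position: [0.5007, -0.0452, 0.2908]
ee_rot: [0.0, 0.865, 0.502, 0.003]
contact_force: [0.1, -1.7, -2.6]
width: 0.0332
```

>>> {"api": "step_arm", "payload": {"moves": [0.245,-0.094,0,0.149,1,0.245,-0.094,0,0.149,1,0.245,-0.094,0,0.149,1,0.245,-0.094,0,0.149,1,0.245,-0.094,0,0.149,1]}}

```text
clock: 16.1
position: [0.5201, 0.0805, 0.2867]
ee_rot: [0.0, 0.958, 0.287, -0.001]
contact_force: [-0.1, -0.0, -1.7]
width: 0.0335
```

>>> {"api": "step_arm", "payload": {"moves": [0.159,-0.12,0.094,0,1,0.159,-0.12,0.094,0,1,0.159,-0.12,0.094,0,1,0.159,-0.12,0.094,0,1,0.159,-0.12,0.094,0,1]}}

```text
clock: 16.6
position: [0.5538, 0.1723, 0.241]
ee_rot: [0.001, 0.958, 0.286, -0.001]
contact_force: [-0.2, -1.1, -2.1]
width: 0.0335
```

>>> {"api": "step_arm", "payload": {"moves": [0,0,0,0,1,0,0,0,0,1]}}

```text
clock: 16.8
position: [0.5539, 0.1727, 0.2422]
ee_rot: [0.0, 0.958, 0.285, 0.001]
contact_force: [1.1, 0.1, -2.5]
width: 0.0332
```

```bash
python3 - <<'E'
from h import *
s=manip.get_state();print(s['position'],phi(s),s['width'],s['clock'])
ah,h=.0071,.0285
p=np.load('rail.npy');f=p[2];u=np.array([np.cos(f),np.sin(f),0]);x0=-.075
c=rp(p,[x0-.047,0,0])[0]+u*(.047-ah)+[0,0,h];e=rp(p,[x0-ah,0,h])[0]
plan([(*(c+[0,0,.002]),f,1),(*(e+[0,0,.001]),f,1)])
E
```

```text
[0.55393234 0.17269297 0.24222626] 0.5785306159762289 0.03321400745736773 16.8
[-0.0, -0.002, 0.114] -0.001 1 need 1.1 rows
[0.011, 0.0, 0.023] -0.0 1 need 0.3 rows
end [0.558  0.1766 0.1737] 0.5817
```

>>> {"api": "step_arm", "payload": {"moves": [0,-0.002,0.03,-0.001,1,0,-0.002,0.06,-0.001,1,0,-0.002,0.09,-0.001,1,0,-0.002,0.114,-0.001,1,0,-0.002,0.114,-0.001,1], "force": 20}}

```text
clock: 17.3
position: [0.5528, 0.1742, 0.1837]
ee_rot: [0.0, 0.958, 0.287, -0.001]
contact_force: [0.9, -0.8, -2.0]
width: 0.0332
```

>>> {"api": "step_arm", "payload": {"moves": [0.002,0,0.006,0,1,0.005,0,0.011,0,1,0.008,0,0.017,0,1,0.011,0,0.023,0,1,0.011,0,0.023,0,1]}}

```text
clock: 17.8
position: [0.5591, 0.1783, 0.1735]
ee_rot: [0.0, 0.958, 0.288, 0.002]
contact_force: [0.7, 0.3, 4.9]
width: 0.0332
```

```bash
python3 - <<'E'
from h import *
d=snap('wrist','w7.png');a=load('w4.png')
s=manip.get_state();print(s['position'],phi(s),s['contact_force'],s['moment'],s['clock'])
# compare with first placing: image of the held module, below the trough
k=cv2.phaseCorrelate(*[np.float32(cv2.cvtColor(z['frame'][150:340,290:350],cv2.COLOR_BGR2GRAY)) for z in (a,d)]);print(k)
E
```

```text
[0.55909277 0.17831175 0.1735465 ] 0.5832833578789625 [1.75309942 0.81635484 4.02992144] [-0.16060017  0.01467877 -0.02181766] 17.85
((0.15943831524164764, -0.8474212437895687), 0.7379565593269136)
```

The second placing matches the first (0.8 px shift, same forces). I'll release and retreat as before.

>>> {"api": "step_arm", "payload": {"moves": [0,0,0,0,-1,0,0,0,0,-1,0,0,0,0,-1,0,0,-0.03,0,-1,0,0,-0.1,0,-1]}}

```text
clock: 18.35
position: [0.5554, 0.1775, 0.2197]
ee_rot: [-0.0, 0.958, 0.287, -0.004]
contact_force: [0.5, -0.5, -0.8]
width: 0.0857
```

>>> {"api": "step_arm", "payload": {"moves": [0,0,-0.02,0,-1,-0.06,0,-0.02,0,0,-0.141,0,-0.014,0,1,-0.141,0,-0.014,0,1,-0.141,0,-0.014,0,1]}}

```text
clock: 18.85
position: [0.4982, 0.1388, 0.2296]
ee_rot: [-0.0, 0.958, 0.287, -0.0]
contact_force: [0.4, 0.4, -0.0]
width: 0.0282
```

>>> {"api": "step_arm", "payload": {"moves": [0,0,0,0,1,0,0,0,0,1,0,0,0.03,0,1,0,0,0.06,0,1,0,0,0.08,0,1]}}

```text
clock: 19.35
position: [0.4993, 0.1394, 0.1886]
ee_rot: [-0.0, 0.958, 0.288, -0.0]
contact_force: [-0.5, 0.3, -0.0]
width: -0.0
```

```bash
cat >> h.py <<'E'
def tip():
    s=manip.get_state(); p=np.load('rail.npy');T=np.linalg.inv(railT(p));f=phi(s);u=np.array([np.cos(f),np.sin(f),0])
    t=s['position']+u*.011-[0,0,.014];print('tip in rail',(T@np.r_[t,1])[:3].round(4),f,'F rail',(T[:3,:3]@s['contact_force']).round(1),s['width'],s['clock'])
E
python3 -c "
from h import *
tip()"
```

```text
tip in rail [-0.1394  0.0014  0.0164] 0.5835182753967431 F rail [-0.2  0.5 -0.1] -1.3432919078881446e-05 19.35
```

>>> {"api": "step_arm", "payload": {"moves": [0.0194,0.003,0.0048,0,1,0.0388,0.003,0.0096,0,1,0.0582,0.003,0.0144,0,1,0.0776,0.003,0.0192,0,1,0.097,0.003,0.024,0,1]}}

```text
clock: 19.85
position: [0.5413, 0.1651, 0.1779]
ee_rot: [0.0, 0.958, 0.288, 0.0]
contact_force: [-1.5, -2.1, 1.3]
width: 0.0001
```

>>> {"api": "step_arm", "payload": {"moves": [0.0194,0,0.0048,0,1,0.0388,0,0.0096,0,1,0.0582,0,0.0144,0,1,0.0776,0,0.0192,0,1,0.097,0,0.024,0,1]}}

```text
clock: 20.35
position: [0.5814, 0.1916, 0.1657]
ee_rot: [0.0, 0.958, 0.287, -0.0]
contact_force: [-2.0, -1.0, 2.1]
width: 0.0001
```

>>> {"api": "step_arm", "payload": {"moves": [0.014,0,0.0035,0,1,0.028,0,0.007,0,1,0.042,0,0.0105,0,1,0.056,0,0.014,0,1,0.064,0,0.016,0,1]}}

```text
clock: 20.85
position: [0.608, 0.2093, 0.1574]
ee_rot: [0.0, 0.958, 0.287, 0.0]
contact_force: [-1.8, -0.9, 3.7]
width: -0.0001
```

```bash
python3 -c "
from h import *
tip()"
```

```text
tip in rail [-0.0065 -0.0001  0.0174] 0.5831945095252357 F rail [-2.8  0.2  3.2] -0.00014045237409892312 20.85
```

Near home. I'll push on in small steps and watch the force.

>>> {"api": "step_arm", "payload": {"moves": [0.004,0,0.001,0,1,0.008,0,0.002,0,1,0.012,0,0.003,0,1,0.016,0,0.004,0,1,0.016,0,0.004,0,1]}}

```text
clock: 21.35
position: [0.6144, 0.2135, 0.1556]
ee_rot: [-0.0, 0.958, 0.287, 0.0]
contact_force: [-0.5, -0.9, 0.4]
width: -0.0
```

>>> {"api": "step_arm", "payload": {"moves": [0.003,0,0.001,0,1,0.005,0,0.001,0,1,0.005,0,0.001,0,1]}}

```text
clock: 21.65
position: [0.6164, 0.2148, 0.1551]
ee_rot: [-0.0, 0.958, 0.287, 0.0]
contact_force: [-0.8, -0.4, -0.5]
width: 0.0003
```

```bash
python3 -c "
from h import *
tip()"
```

```text
tip in rail [ 0.0038 -0.0001  0.0175] 0.5830939425265225 F rail [-0.7  0.1 -0.7] 0.00026495998464768424 21.65
```

>>> {"api": "step_arm", "payload": {"moves": [0.002,0,0.0005,0,1,0.004,0,0.001,0,1,0.004,0,0.001,0,1]}}

```text
clock: 21.95
position: [0.6174, 0.2155, 0.1548]
ee_rot: [0.0, 0.958, 0.287, -0.001]
contact_force: [-2.8, -1.3, 1.4]
width: -0.0
```

>>> {"api": "step_arm", "payload": {"moves": [0.002,0,0.0005,0,1,0.004,0,0.001,0,1]}}

```text
clock: 22.15
position: [0.6176, 0.2156, 0.1546]
ee_rot: [0.001, 0.958, 0.288, -0.002]
contact_force: [-7.6, -4.9, 8.0]
width: -0.0002
```

```bash
python3 -c "
from h import *
tip();snap('wrist','w8.png')"
```

```text
tip in rail [ 0.0054 -0.      0.0174] 0.5833651500873124 F rail [-10.7   0.1   5.6] -0.00020593068157659277 22.15
```

The stack is home: force rose to about 12 N at tip x = +5 mm (nominal 4). Next is the keeper.

```bash
python3 - <<'E'
from h import *
p=np.load('rail.npy');f=p[2];u=np.array([np.cos(f),np.sin(f),0])
q=manip.get_state()['position'];T=lambda y,z=.022:rp(p,[-.007,y,z])[0]+[0,0,.014]
plan([(*(q-u*.02+[0,0,.07]),f,1),(*(T(.174)+[0,0,.07]),f,1),(*T(.174),f,1),(*T(.134),f,1),(*T(.1),f,1)])
print((q-[0,0,0]).round(4))
E
```

```text
[-0.04, -0.0, -0.14] 0.0 1 need 1.5 rows
[0.041, -0.348, -0.015] 0.0 1 need 3.5 rows
[-0.0, -0.0, 0.14] 0.0 1 need 1.4 rows
[-0.0, 0.08, 0.0] 0.0 1 need 0.8 rows
[-0.001, 0.068, 0.0] 0.0 1 need 0.7 rows
end [0.5625 0.2991 0.1621] 0.5835
[0.6176 0.2156 0.1546]
```

>>> {"api": "step_arm", "payload": {"moves": [-0.04,0,0,0,1,-0.04,0,-0.07,0,1,-0.04,0,-0.14,0,1,-0.04,0,-0.14,0,1,-0.04,0,-0.14,0,1]}}

```text
clock: 22.7
position: [0.604, 0.2064, 0.2255]
ee_rot: [-0.0, 0.958, 0.287, 0.002]
contact_force: [0.0, -0.1, -0.7]
width: 0.0003
```

>>> {"api": "step_arm", "payload": {"moves": [0.041,-0.348,-0.015,0,1,0.041,-0.348,-0.015,0,1,0.041,-0.348,-0.015,0,1,0.041,-0.348,-0.015,0,1,0.041,-0.348,-0.015,0,1]}}

```text
clock: 23.2
position: [0.5218, 0.3658, 0.2301]
ee_rot: [-0.001, 0.957, 0.29, -0.001]
contact_force: [0.0, -0.6, 0.3]
width: -0.0003
```

>>> {"api": "step_arm", "payload": {"moves": [0,0,0,0,1,0,0,0.05,0,1,0,0,0.1,0,1,0,0,0.14,0,1,0,0,0.14,0,1]}}

```text
clock: 23.7
position: [0.523, 0.3597, 0.1578]
ee_rot: [0.001, 0.958, 0.286, -0.004]
contact_force: [-0.9, 0.2, 0.8]
width: 0.0002
```

```bash
python3 -c "
from h import *
tip();snap('wrist','w9.png')"
```

```text
tip in rail [0.0048 0.1723 0.0206] 0.5811149650767624 F rail [-0.9  0.6  0.6] 0.0002154538290966656 23.7
```

>>> {"api": "step_arm", "payload": {"moves": [0,0.016,0,0,1,0,0.032,0,0,1,0,0.048,0,0,1,0,0.064,0,0,1,0,0.08,0,0,1]}}

```text
clock: 24.25
position: [0.5472, 0.3288, 0.1627]
ee_rot: [-0.0, 0.958, 0.287, 0.001]
contact_force: [-0.2, 2.7, 1.3]
width: -0.0002
```

>>> {"api": "step_arm", "payload": {"moves": [0,0.012,0,0,1,0,0.024,0,0,1,0,0.036,0,0,1,0,0.048,0,0,1,0,0.056,0,0,1]}}

```text
clock: 24.75
position: [0.5618, 0.3051, 0.1617]
ee_rot: [0.0, 0.958, 0.287, -0.0]
contact_force: [-0.3, 2.2, 1.1]
width: -0.0001
```

```bash
python3 -c "
from h import *
tip();snap('wrist','w10.png')"
```

```text
tip in rail [0.0063 0.1054 0.025 ] 0.5829953797561276 F rail [0.6 2.  1.3] -0.00014069395307371834 24.75
```

Pushing with the expected 2 N of friction. I'll carry on to the stop.

>>> {"api": "step_arm", "payload": {"moves": [0,0.004,0,0,1,0,0.008,0,0,1,0,0.012,0,0,1,0,0.016,0,0,1,0,0.016,0,0,1]}}

```text
clock: 25.3
position: [0.5661, 0.2987, 0.1616]
ee_rot: [0.0, 0.958, 0.287, -0.0]
contact_force: [-0.6, 1.3, 0.5]
width: 0.0002
```

>>> {"api": "step_arm", "payload": {"moves": [0,0.004,0,0,1,0,0.008,0,0,1,0,0.008,0,0,1]}}

```text
clock: 25.6
position: [0.5675, 0.2965, 0.1617]
ee_rot: [-0.001, 0.958, 0.287, -0.0]
contact_force: [-2.6, 3.5, 0.9]
width: -0.0001
```

```bash
python3 -c "
from h import *
tip()"
```

```text
tip in rail [0.0062 0.095  0.025 ] 0.5827517599626018 F rail [-0.5  4.3  0.8] -7.285612122533207e-05 25.6
```

>>> {"api": "step_arm", "payload": {"moves": [0,0.004,0,0,1,0,0.008,0,0,1,0,0.008,0,0,1]}}

```text
clock: 25.9
position: [0.5677, 0.2962, 0.1618]
ee_rot: [-0.004, 0.958, 0.287, -0.001]
contact_force: [-6.3, 10.9, 2.2]
width: 0.0001
```

>>> {"api": "step_arm", "payload": {"moves": [0,-0.02,0,0,1,0,-0.04,0,0,1,-0.04,-0.04,-0.1,0,1,-0.12,-0.04,-0.3,0,1,-0.12,-0.04,-0.3,0,1]}}

```text
clock: 26.4
position: [0.5122, 0.2775, 0.302]
ee_rot: [0.001, 0.958, 0.288, -0.001]
contact_force: [1.7, -0.1, 1.1]
width: 0.0
```

>>> {"api": "step_arm", "payload": {"moves": [-0.06,0.18,-0.1,0,1,-0.06,0.18,-0.1,0,1,-0.06,0.18,-0.1,0,1,-0.06,0.18,-0.1,0,1,-0.06,0.18,-0.1,0,1]}}

```text
clock: 26.9
position: [0.5369, 0.187, 0.3501]
ee_rot: [-0.0, 0.958, 0.287, -0.001]
contact_force: [-0.4, -0.3, -0.5]
width: -0.0002
```

```bash
python3 - <<'E'
from h import *
tip()
d=snap('wrist','w11.png');e=snap('scene','f.png')
p=np.load('rail.npy')
a=cv2.resize(e['frame'][165:255,320:485],(640,349),interpolation=cv2.INTER_CUBIC)
print('expected: knob closed/open, M2 blunt top, M2 tabs, M1 tabs',proj(d,rp(p,[[-.007,.074,.043],[-.007,.141,.043],[.004,0,.029],[.083,0,.028],[.177,0,.028],[.02,0,.036]])).round(0).tolist())
cv2.imwrite('pics/fin.png',cv2.resize(d['frame'],(800,500)))
E
```

```text
tip in rail [-0.1226  0.0204  0.187 ] 0.5829907123813068 F rail [-0.4 -0.  -0.6] -0.00020426275360446323 26.9Traceback (most recent call last):
  File "<stdin>", line 6, in <module>
  File "h.py", line 14, in proj
    r,t=cam(d);c=np.atleast_2d(P)@r.T+t
        ~~~^^^
  File "h.py", line 11, in cam
    s=d['state'];q=s['ee_rot'];T=np.eye(4);T[:3,:3]=R.from_quat([q[1],q[2],q[3],q[0]]).as_matrix();T[:3,3]=s['position']
      ~^^^^^^^^^
KeyError: 'state'
```

>>> {"api": "step_arm", "payload": {"moves": [0.2,0.03,-0.02,0,1,0.2,0.03,-0.02,0,1,0.2,0.03,-0.02,0,1,0.2,0.03,-0.02,0,1,0.2,0.03,-0.02,0,1]}}

```text
clock: 27.5
position: [0.628, 0.2297, 0.3603]
ee_rot: [0.0, 0.958, 0.288, -0.001]
contact_force: [-0.2, 0.0, 0.7]
width: 0.0002
```

```bash
python3 - <<'E'
from h import *
snap('wrist','w12.png');d=load('w12.png')
p=np.load('rail.npy')
print('expected: knob closed/open, M2 blunt top, M2 tabs, M1 tabs, roof front',proj(d,rp(p,[[-.007,.074,.043],[-.007,.141,.043],[.004,0,.029],[.083,0,.028],[.177,0,.028],[.02,0,.036]])).round(0).tolist())
cv2.imwrite('pics/fin.png',d['frame'])
E
```

```text
expected: knob closed/open, M2 blunt top, M2 tabs, M1 tabs, roof front [[249.0, 187.0], [178.0, 187.0], [326.0, 175.0], [326.0, 94.0], [327.0, -7.0], [326.0, 158.0]]
```

View pics/fin.png

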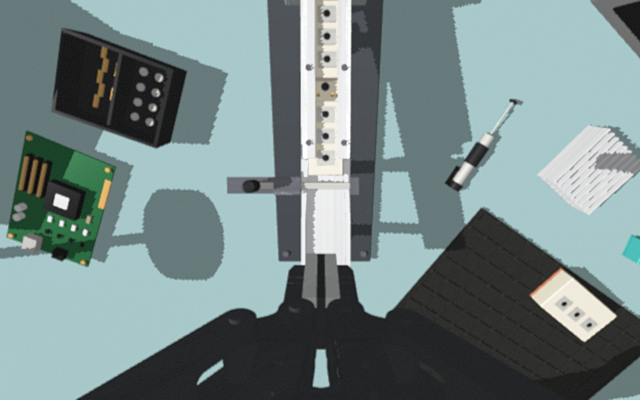

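The knob is at (250,186), against (249,187) expected closed. The blunt end is at v≈175 and M2's tabs are at v≈94, both as predicted. The terminal rows repeat at one module's pitch (about 100 px), so the stack is tight.

```bash
python3 -c "
from h import *
print(job.sign_off())"
```

```text
the job is handed in; nothing more can be done
None
```

Both narrow modules are in the tube, signal ends downhill, pushed down against the module in the test head, and the keeper bar is across behind them. I handed the job in at about 27.6 s on the robot's clock; sign-off gives no verdict.

- **Stack:** the last push met a firm stop, about 12 N, with the fingertip at rail x of about +5 mm (nominal 4). In the last picture M2's blunt end and tabs, and the spacing between the two modules' terminals, were within a few pixels of where they should be fully home.
- **Keeper:** it slid with about 2 N and stopped hard at about 13 N. The knob appears at (250,186), against (249,187) expected when closed.
- **Bystanders:** I did not measure them, but the path stayed clear of them. Those in the last view stand undisturbed; the screwdriver was out of that view.
- **Disagreement:** the rail's yaw measured 0.58 rad, outside the stated 0.05 to 0.45. The rail features fitted to within 1 pixel and both modules went in without trouble, so I kept the measured value.

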